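Rock the angle gauge on the half-round rest to its red mark

ROBOT

A 6-joint arm with a two-finger parallel gripper is mounted at the origin on the work surface. World frame = base frame: x ahead of the robot, y to its left, z up, the work surface at z = 0. Lengths are in mm, angles in rad, forces in N, time in s.
With the tool pointing down it reaches from about 400 to 925 mm from the base axis. Payload 12.5 kg.
Tool frame: the origin (TCP) lies midway between the tips of the shut fingers; the grasp point (between the pads) lies 19 mm behind it; y points along the fingers, x is the direction in which the jaws open and shut, and the axes are right-handed (so a half turn about y gives the same grasp; the last joint's range is limited). The gripper opens to 95 mm and grips with 3 to 60 N. Pads are 20 mm wide; open, the fingers measure 119 mm over their backs; the gripper's body (75 mm by 180 mm) begins 59 mm behind the grasp point.
Start: joints at [1.24, 0.491, 1.559, -0, 1.092, -0.106], TCP at [139.301, 609.296, 214.661] pointing down, gripper open.
Joint ranges: [-3.1, 3.1], [-0.84, 2.19], [0.05, 2.79], [-1.13, 4.28], [0.06, 2.93], [-2.69, 2.69]. Speed limits (rad/s): [2.22, 2.22, 2.79, 3.14, 3.14, 3.14].

INTERFACE

Orientations are given as [roll, pitch, yaw] about the fixed x, y, z axes, in that order (R = Rz(yaw) Ry(pitch) Rx(roll)).
In Python, from cell import env, vision, job gives the robot as it stands.
- The arm moves only by the shell command python3 -m crank 'ROWS' [OPENING]. ROWS is JSON, a list of rows, each a list of 6 numbers: the shift along the tool's x, y, z in mm, then the turn, a rotation vector about the tool's x, y, z in degrees. In form: [[x, y, z, rx, ry, rz], ...]. A call has 1 to 5 rows; each row is the pose to reach, as a shift and turn from the pose measured when the call began, along the tool's axes at that moment; what a row does not reach only later rows make up. A row lasts 1/10 s, in which the tool goes at most 50 mm and 8.59 degrees, less where a joint would pass 70% of its speed; a pose out of reach is approached as far as the arm can. A call with a gripper value outside its range is refused whole. OPENING is the opening, from 0 (shut) to 1 (fully open), set as the call begins (- or left out, the last holds). The fingers move at their own pace and stop on an object; the grip force is fixed at half the most. Time passes only in rows, so rows that repeat a pose let the fingers close. It gives the time, the measured TCP pose, the force and the opening at its end, in the units of the state.
- env.state(): the state, without advancing time (a new reading comes with each control period).
- vision.read_camera(name): name is "side" or "top" or "wrist"; returns (picture, depth): 480x640x3 uint8, blue, green, red; 480x640 float32, mm along the optical axis (not along the pixel's ray), 0 where there is no reading.
- vision.calibration(name): a dict with "vertical_fov" (degrees; the focal length in pixels is half the picture's height over the tangent of half this angle, whatever the lens; pixels are square), "cx", "cy" (the principal point, pixels), "pose" (4x4, takes a point from camera to world coordinates). Camera axes: x right, y down, z forward; pixel columns grow to the right and rows downward; lengths in mm; the calibration is good to about 2 mm. A picture is of the moment at which its call begins: read the wrist's pose just before it. calibration takes no time and is no camera call; for the wrist camera it gives the pose at the moment of the call.
- job.job_done(): hands the job in, once; it reports no verdict.
The state is a dict: "t": time; "joints": joint angles; "qvel": joint speeds; "tau": joint torques, N m; "eef_pos": TCP position; "tcp_rot": TCP orientation; "ft_force": force on the tool from outside, world axes, zero at the start; "moment": the same for the moment, N m; "opening": opening from 0.0 (shut) to 1.0 (fully open).
Only numpy, scipy, OpenCV 4.12 (cv2) and the standard library are available. Lean on these libraries where they do the work, as an engineer would, in place of code of your own. Each camera call takes 0.05 s, during which the arm holds its last target.

TASK

Stand the angle gauge crosswise on top of the blue half-round rest and let go, so that it balances there by itself, close to level. Then rock it on the rest until its swinging black pointer settles with its tip on the red mark, and finish holding it there with the pointer at rest: do not let go at the end. Leave the other things on the bench where they are.

Things in the scene. Friction and masses are not known exactly. Their poses are not given: they have to be found in the camera images.
- gauge: Angle gauge, loose, 0.4 to 0.57 kg: aluminium bar 250 (y) x 44 (x) x 12 mm; on its middle an upright white dial plate 10 (x) x 110 (y) mm up to z = 110 mm, topped by a black grip block. Origin: centre of the bar's underside, z up. Centre of mass above the origin, 20 mm up: each mm it sits off the ridge tilts it about 1 degree. Starts upright on the bench, any yaw; may go on the rest either way round.
- gauge_grip (a point): Centre of the black grip block on top of the dial, 123 mm above the bar's underside. The block is 14 mm thick (gauge x), 28 mm wide (gauge y), 26 mm high.
- gauge_press (a point): On the bar's top face, 110 mm from the middle towards the gauge's +y end (the end on the red mark's side), 12 mm above the underside: a black rubber pad to press on. A like pad is at the other end, y = -110 mm.
- pointer (a joint): Angle (rad) of the black pointer, hanging freely from a pivot on the dial 98 mm above the bar's underside, shown on both dial faces; cannot be touched. 0 when the gauge is level; positive when the tip swings to the gauge's +y side, as when its +y end goes down, rad for rad. Disturbed, it swings (period about 0.5 s) and settles in about 2 s.
- mark (a joint): Angle (rad) about the same pivot, in the same sense, of the red mark on the dial (10 mm wide, both faces): the pointer angle to reach. Always on the +y side, 0.18 to 0.30, different each time, fixed during the run; cannot be touched.
- pointer_tip (a point): Tip of the pointer, 80 mm from the pivot, in the mid-plane of the dial.
- mark_mid (a point): Middle of the red mark, 80 mm from the pivot, in the mid-plane of the dial.
- rest: Blue half-round rest fixed to the bench on a grey foot (130 x 176 x 6 mm): part of a lying cylinder of radius 80 mm, 120 mm long along its x (the ridge), ridge top at 60 mm. Origin on the bench under the ridge's middle. Crosswise: the gauge's bar along the rest's y. The bar rolls on it without slipping; about 1 N down on an end tilts it to the mark; let go, it rolls back to level.
- wash_bottle: Bystander: white bottle with blue cap, 72 mm across, 170 mm high; origin under its centre.
- jar_green: Bystander: glass jar with green lid, 64 mm across, 90 mm high; origin under its centre.
- jar_red: Bystander: glass jar with red lid, 60 mm across, 85 mm high; origin under its centre.
- timer: Bystander: white and blue pocket timer, 70 x 85 x 18 mm; origin under its centre.
- spatula: Bystander: thin steel spatula 200 mm long (x), lying; origin under its middle.
- marker: Bystander: black marker pen 125 mm long (x), 11 mm thick, lying; origin under its middle.

How it is judged (in metres and radians):
On the way:
1. the gauge balances by itself crosswise on the rest, untouched, close to level and still (height (world z) of gauge above 0.045 m and contact force between gauge and rest above 1 N and horizontal distance between gauge and rest below 0.045 m and angle between the x axis of gauge and the x axis of rest, either way round below 0.35 rad and angle between gauge's own z axis and vertical below 0.09 rad and angular speed of gauge below 0.15 rad/s and contact force between each of the arm, the fingers and gauge below 0.05 N), for 0.4 s.
At the end, for the whole second after the job is handed in: Robot still presses or holds the gauge (over 0.15 N); it lies crosswise (20 degrees) on the rest (over 1 N), within 45 mm of its middle; pointer tip within 5 mm of the red mark's middle and at rest (under 0.2 rad/s); bystanders within 40 mm of their starts (height (world z) of gauge above 0.045 m and contact force between gauge and rest above 1 N and horizontal distance between gauge and rest below 0.045 m and angle between the x axis of gauge and the x axis of rest, either way round below 0.35 rad and distance between pointer_tip and mark_mid below 0.005 m and velocity of joint pointer between -0.2 and 0.2 rad/s and contact force between any of the fingers, the arm and gauge above 0.15 N and distance of each of wash_bottle, jar_green, jar_red, timer, spatula, marker from where it was at the start of the episode below 0.04 m); the arm keeps its last pose, push and grip.
It fails at once if a bystander is pushed more than 40 mm or knocked over (not (distance of wash_bottle from where it was at the start of the episode below 0.04 m) or not (distance of jar_green from where it was at the start of the episode below 0.04 m) or not (distance of jar_red from where it was at the start of the episode below 0.04 m) or not (distance of timer from where it was at the start of the episode below 0.04 m) or not (distance of spatula from where it was at the start of the episode below 0.04 m) or not (distance of marker from where it was at the start of the episode below 0.04 m) or angle between any of wash_bottle, jar_green, jar_red's own z axis and vertical above 0.6 rad).
It fails at once if the gauge is tipped over (tilted more than 40 degrees) (angle between gauge's own z axis and vertical above 0.7 rad).
It also fails if it takes over 58 s, if anything falls off the work surface, if the arm or the gripper's body presses on something with over 40 N, if the wrist force passes 120 N, or if a joint passes its speed limit or range.

## Working session

There is one attempt and no reset: what is moved stays moved. The work goes in short steps, Python scripts to look and compute and a shell command to move; the robot and the scene stay as the last step left them, time stands still between calls to the robot, and variables do not carry over. Pictures are saved under pics/ and viewed, and the job is handed in when it is done.

```bash
ls; mkdir -p pics
python3 - <<'E'
from cell import env, vision
import cv2
print(env.state())
for n in ["side","top"]:
    p,d=vision.read_camera(n); cv2.imwrite(f"pics/{n}0.png",p)
    import numpy as np; np.save(f"pics/{n}0.npy",d)
    c=vision.calibration(n); print(n,c)
E
```

```text
pics
{'t': 0.0, 'joints': array([ 1.24040555e+00,  4.91586165e-01,  1.55947816e+00, -9.40692115e-06,
        1.09170885e+00, -1.05583881e-01]), 'qvel': array([-8.90548698e-05,  3.82634648e-04, -1.05802397e-03, -2.25189231e-04,
       -3.96741095e-04,  2.58043829e-04]), 'tau': array([-4.85470937e-04, -6.12648010e+01, -2.58184952e+01,  6.92013488e-02,
        4.82780510e-02, -1.49703887e-04]), 'eef_pos': array([139.20909482, 609.03225086, 214.03533933]), 'tcp_rot': array([-1.57068021e+00,  1.17482682e-03,  1.34599385e+00]), 'ft_force': array([-0.30170208, -0.82947218, -1.03380414]), 'moment': array([-0.00951502, -0.00505924,  0.01505417]), 'opening': 0.9959269722511063}
side {'vertical_fov': 50.200900123751495, 'cx': 322.14626483971955, 'cy': 241.22705458568174, 'pose': array([[ 9.58187849e-01, -2.07656689e-01,  1.96862252e-01,
         3.07064163e+02],
       [-2.86139905e-01, -6.95459397e-01,  6.59135936e-01,
        -8.46134408e+02],
       [ 3.57165232e-05, -6.87906191e-01, -7.25799608e-01,
         1.01798950e+03],
       [ 0.00000000e+00,  0.00000000e+00,  0.00000000e+00,
         1.00000000e+00]])}
top {'vertical_fov': 46.41602906024996, 'cx': 316.26225465149594, 'cy': 243.5018734458555, 'pose': array([[ 9.28167556e-02, -9.74103382e-01,  2.06173835e-01,
         3.23826285e+02],
       [-9.95675041e-01, -8.99656856e-02,  2.31816431e-02,
        -1.95811229e+01],
       [-4.03274654e-03, -2.07433787e-01, -9.78240748e-01,
         1.30056429e+03],
       [ 0.00000000e+00,  0.00000000e+00,  0.00000000e+00,
         1.00000000e+00]])}
```

View pics/side0.png

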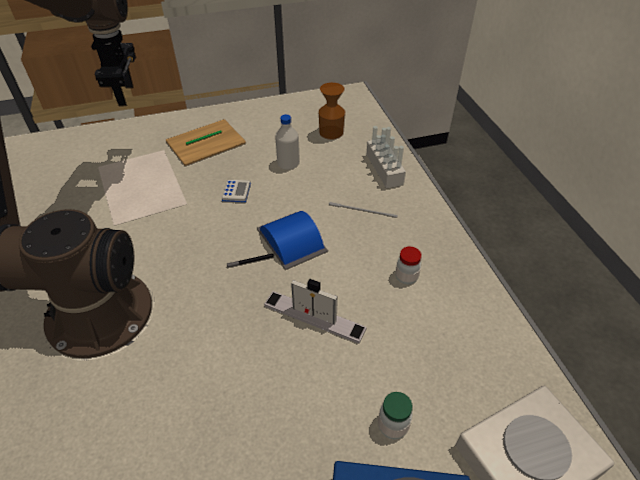

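View pics/top0.png

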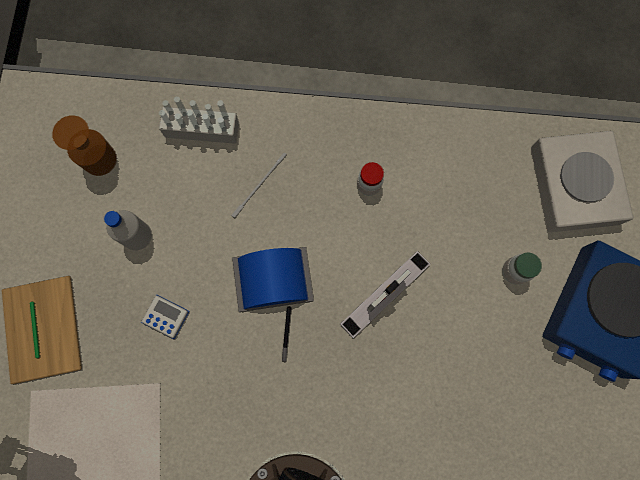

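Run:
```python
import cv2,numpy as np
a=cv2.imread('pics/side0.png')[270:350,250:380]; b=cv2.imread('pics/top0.png')[235:375,220:440]
cv2.imwrite('pics/c1.png',cv2.resize(a,None,fx=6,fy=6,interpolation=cv2.INTER_CUBIC))
cv2.imwrite('pics/c2.png',cv2.resize(b,None,fx=3.6,fy=3.6,interpolation=cv2.INTER_CUBIC))
```

```text
(no output)
```

View pics/c1.png

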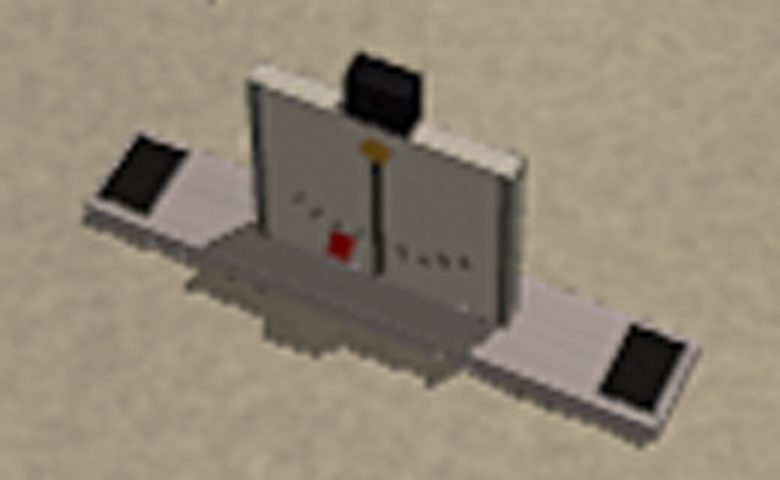

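View pics/c2.png

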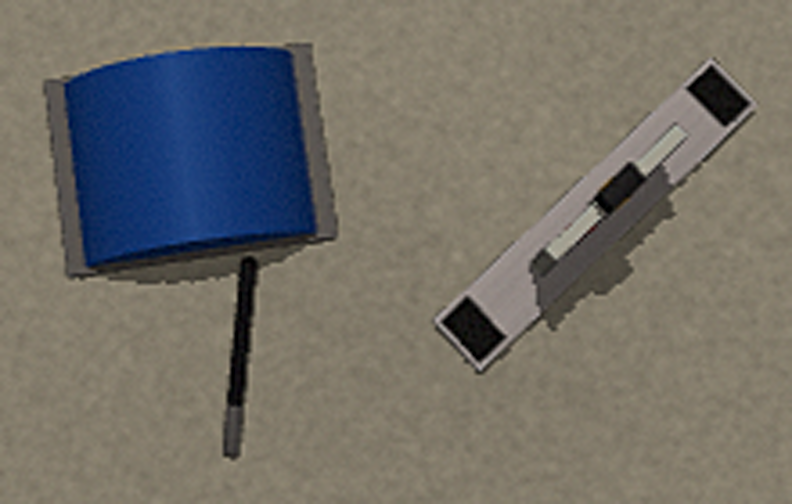

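```bash
cat > h.py <<'E'
import numpy as np
from cell import vision,env
def ray(name,u,v,z,c=None):
    c=c or vision.calibration(name); f=240/np.tan(np.radians(c['vertical_fov']/2))
    d=np.array([(u-c['cx'])/f,(v-c['cy'])/f,1]); T=c['pose']; d=T[:3,:3]@d; o=T[:3,3]
    return o+d*(z-o[2])/d[2]
def proj(name,P,c=None):
    c=c or vision.calibration(name); f=240/np.tan(np.radians(c['vertical_fov']/2)); T=c['pose']
    q=T[:3,:3].T@(np.array(P)-T[:3,3]); return f*q[0]/q[2]+c['cx'], f*q[1]/q[2]+c['cy']
E
python3 - <<'E'
from h import *
def t(x,y,z): return ray('top',(x+.5)/3.6-.5+220,(y+.5)/3.6-.5+235,z)
B=[t(*p,12) for p in [(712,60),(752,103),(480,372),(436,322)]]
F=[t(*p,6) for p in [(45,80),(312,43),(338,240),(68,275)]]
for n,Q in(('bar',B),('foot',F)):
    print(n,np.round(Q,1).tolist(),'mid',np.mean(Q,0),'sides',[np.linalg.norm(Q[i]-Q[(i+1)%4]).round(1) for i in range(4)])
g=(B[2]+B[3]-B[0]-B[1]); print('gauge +y dir yaw',np.arctan2(g[1],g[0]))
r=(F[0]+F[1]-F[2]-F[3]) ; print('ridge dir',np.arctan2(r[1],r[0]));r=F[0]+F[3]-F[1]-F[2];print('rest y dir',np.arctan2(r[1],r[0]))
print('grip top',t(620,187,136))
# side
def s(x,y,z): return ray('side',(x+.5)/6-.5+250,(y+.5)/6-.5+270,z)
S=[s(*p,12) for p in [(140,133),(84,207),(652,428),(700,350)]]
print(np.round(S,1).tolist(),np.mean(S,0))
# cylinder profile from top depth
d=np.load('pics/top0.npy'); c=vision.calibration('top'); f=240/np.tan(np.radians(c['vertical_fov']/2))
vv,uu=np.mgrid[0:480,0:640]; P=np.stack([(uu-c['cx'])/f*d,(vv-c['cy'])/f*d,d],-1)@c['pose'][:3,:3].T+c['pose'][:3,3]
import cv2
im=cv2.imread('pics/top0.png').astype(int); m=(im[...,0]>im[...,2]+40)&(uu>225)&(uu<320)&(vv>240)&(vv<315)&(P[...,2]>15)
Q=P[m]; print(m.sum(),Q.max(0),Q.min(0))
from scipy.optimize import least_squares
def res(p):
    a,off,R,zc=p; n=np.array([-np.sin(a),np.cos(a)])
    return np.hypot(Q[:,:2]@n-off,Q[:,2]-zc)-R
r=least_squares(res,[0.1,100,80,-20],loss='soft_l1'); print(r.x,np.std(r.fun)); 
a,off=r.x[:2]; t_=np.array([np.cos(a),np.sin(a)]); s_=Q[:,:2]@t_; print(np.percentile(s_,[.5,99.5]))
mid=np.mean(np.percentile(s_,[.5,99.5])); print('ridge mid', mid*t_+off*np.array([-np.sin(a),np.cos(a)]))
E
```

```text
bar [[598.6, -226.9, 12.0], [572.6, -254.3, 12.0], [384.7, -92.4, 12.0], [413.3, -62.2, 12.0]] mid [ 492.28536107 -158.96874437   12.        ] sides [np.float64(37.8), np.float64(248.0), np.float64(41.6), np.float64(248.0)]
foot [[546.5, 205.3, 6.0], [587.1, 33.8, 6.0], [460.0, 4.7, 6.0], [421.7, 174.9, 6.0]] mid [503.79336949 104.66687756   6.        ] sides [np.float64(176.2), np.float64(130.4), np.float64(174.4), np.float64(128.5)]
gauge +y dir yaw 2.422628304017249
ridge dir 0.23206743744501068
rest y dir 1.797951114745592
grip top [ 492.10014151 -157.97987133  136.        ]
[[413.9, -62.7, 12.0], [383.9, -93.0, 12.0], [569.2, -256.7, 12.0], [598.8, -228.8, 12.0]] [ 491.43767733 -160.32451432   12.        ]
3319 [ 577.90726524  189.64486597 1300.56428712] [323.82628512 -19.58112288  15.13641292]
[  0.24211762 -18.4938452   79.16606103 -19.19211435] 74.71458102649925
[454.20160214 573.72309178]
ridge mid [503.40538226 105.27268171]
```

```bash
cat >> h.py <<'E'
from scipy.spatial.transform import Rotation as Ro
def Rt(yaw,lean=0): # lean: deg about tool x
    return Ro.from_euler('xyz',[-np.pi/2,0,yaw])*Ro.from_rotvec([np.radians(lean),0,0])
def rel(x,y,z,yaw,lean=0):
    s=env.state(); R=Ro.from_euler('xyz',s['tcp_rot']); p=np.array(s['eef_pos'])
    sh=R.inv().apply(np.array([x,y,z])-p); rv=np.degrees((R.inv()*Rt(yaw,lean)).as_rotvec())
    print('t',round(s['t'],2),'pos',p.round(1),'rot',np.round(s['tcp_rot'],3),'F',np.round(s['ft_force'],2),'op',round(s['opening'],3)); print('REL',sh.round(1),rv.round(1))
E
python3 -c "
from h import *
rel(430,200,220,0.852); rel(492,-159,170,0.852)"; sed -n 1,5p /dev/null; python3 -c "
from h import *
print(ray('top',123,220,100), ray('top',285,330,5))"
```

```text
t 0.1 pos [139.2 609.1 214.1] rot [-1.571e+00  1.000e-03  1.346e+00] F [ 0.15 -0.25  0.43] op 0.998
REL [-334.    -5.6 -374.6] [ 0.  28.3 -0.1]
t 0.1 pos [139.2 609.1 214.1] rot [-1.571e+00  1.000e-03  1.346e+00] F [ 0.15 -0.25  0.43] op 0.998
REL [-670.1   44.8 -515.1] [ 0.  28.3 -0.1]
[590.47522928 440.15624117 100.        ] [388.54952386  63.64782732   5.        ]
```

```bash
R='python3 -m crank'; $R '[[-334,-6,-375,0,28.3,0],[-334,-6,-375,0,28.3,0],[-334,-6,-375,0,28.3,0],[-334,-6,-375,0,28.3,0],[-334,-6,-375,0,28.3,0]]' 1; python3 -c "
from h import *
rel(430,200,220,0.852)"
```

```text
t: 0.6
eef_pos: [284.8, 403.8, 217.4]
tcp_rot: [-1.571, 0.001, 0.851]
ft_force: [1.1, 0.8, -0.2]
opening: 1.001
t 0.6 pos [284.8 403.8 217.4] rot [-1.571e+00  1.000e-03  8.510e-01] F [ 1.11  0.84 -0.18] op 1.001
REL [ -57.4   -2.4 -243.6] [ 0.  -0.1 -0.1]
```

```bash
R='python3 -m crank'; $R '[[-57,-2,-244,0,0,0],[-57,-2,-244,0,0,0],[-57,-2,-244,0,0,0],[-57,-2,-244,0,0,0],[-57,-2,-244,0,0,0]]'; python3 -c "
from h import *
rel(492,-159,200,0.852)"
```

```text
t: 1.1
eef_pos: [430.0, 200.1, 219.6]
tcp_rot: [-1.571, 0.001, 0.851]
ft_force: [0.9, 2.1, -0.2]
opening: 0.996
t 1.1 pos [430.  200.1 219.6] rot [-1.571e+00  1.000e-03  8.510e-01] F [ 0.89  2.12 -0.25] op 0.996
REL [-229.    20.  -283.4] [ 0.  -0.1 -0.1]
```

```bash
R='python3 -m crank'; $R '[[-229,20,-283,0,0,0],[-229,20,-283,0,0,0],[-229,20,-283,0,0,0],[-229,20,-283,0,0,0],[-229,20,-283,0,0,0]]'; python3 -c "
from h import *
rel(492,-159,200,0.852)"
```

```text
t: 1.6
eef_pos: [471.7, -46.1, 206.1]
tcp_rot: [-1.571, 0.001, 0.851]
ft_force: [2.0, 1.0, -0.4]
opening: 1.0
t 1.6 pos [471.7 -46.1 206.1] rot [-1.571e+00  1.000e-03  8.510e-01] F [ 2.02  1.01 -0.43] op 1.0
REL [-71.5   6.2 -89.7] [ 0.  -0.1 -0.1]
```

```bash
R='python3 -m crank'; $R '[[-72,6,-90,0,0,0],[-72,6,-90,0,0,0],[-72,6,-90,0,0,0],[-72,6,-90,0,0,0]]'
python3 - <<'E'
from h import *
import cv2
rel(492,-159,120,0.852)
c=vision.calibration('wrist');p,d=vision.read_camera('wrist');cv2.imwrite('pics/w1.png',p);np.save('pics/w1.npy',d)
import pickle;pickle.dump(c,open('pics/w1.pkl','wb'))
for q in [(492,-159,136),(492,-159,12)]: print(proj('wrist',q,c))
E
```

```text
t: 2.0
eef_pos: [491.8, -161.4, 199.5]
tcp_rot: [-1.57, 0.001, 0.848]
ft_force: [-0.9, 0.4, -0.3]
opening: 1.0
t 2.0 pos [ 491.8 -161.4  199.5] rot [-1.57e+00  1.00e-03  8.48e-01] F [-0.86  0.37 -0.35] op 1.0
REL [ 2.  79.5  1.4] [-0.  -0.3 -0.1]
(np.float64(318.2226679433762), np.float64(255.0368927907103))
(np.float64(317.58889537890764), np.float64(216.50700916772072))
```

View pics/w1.png

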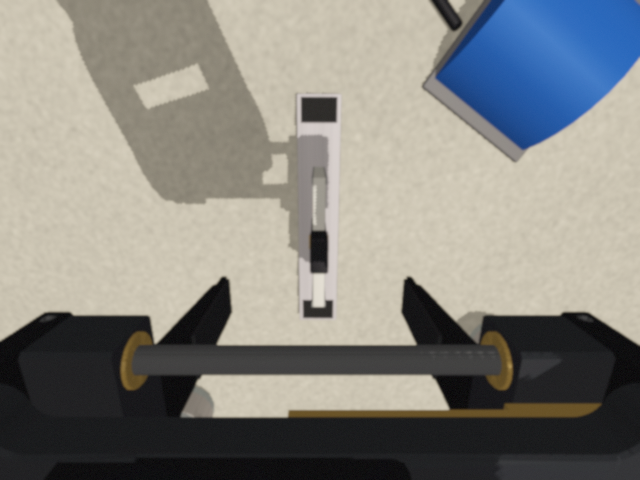

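```bash
R='python3 -m crank'; $R '[[2,40,1,0,0,0],[2,80,1,0,0,0],[2,94,1,0,0,0],[2,94,1,0,0,0]]'; $R '[[0,0,0,0,0,0],[0,0,0,0,0,0],[0,0,0,0,0,0],[0,0,0,0,0,0],[0,0,0,0,0,0]]' 0;$R '[[0,0,0,0,0,0],[0,0,0,0,0,0],[0,0,0,0,0,0]]' 0
```

```text
t: 2.45
eef_pos: [490.9, -155.5, 104.1]
tcp_rot: [-1.566, 0.002, 0.851]
ft_force: [-0.2, 1.3, 0.5]
opening: 0.999
t: 2.95
eef_pos: [491.0, -155.6, 104.6]
tcp_rot: [-1.567, 0.002, 0.85]
ft_force: [-0.4, -0.7, 0.7]
opening: 0.637
t: 3.25
eef_pos: [491.1, -155.7, 104.6]
tcp_rot: [-1.567, 0.002, 0.85]
ft_force: [0.5, -0.7, -0.5]
opening: 0.385
```

```bash
R='python3 -m crank'; $R '[[0,0,0,0,0,0],[0,0,0,0,0,0],[0,0,0,0,0,0],[0,0,0,0,0,0],[0,0,0,0,0,0]]' 0;$R '[[0,0,0,0,0,0],[0,0,0,0,0,0],[0,0,0,0,0,0]]' 0
```

```text
t: 3.75
eef_pos: [490.8, -155.7, 104.4]
tcp_rot: [-1.566, 0.002, 0.85]
ft_force: [0.2, -1.5, -2.6]
opening: 0.143
t: 4.05
eef_pos: [490.8, -155.7, 104.4]
tcp_rot: [-1.566, 0.002, 0.85]
ft_force: [-0.4, -1.3, -1.9]
opening: 0.145
```

```bash
R='python3 -m crank'; $R '[[0,-20,0,0,0,0],[0,-60,0,0,0,0],[0,-95,0,0,0,0],[0,-95,0,0,0,0],[0,-95,0,0,0,0]]';  python3 - <<'E'
from h import *
import cv2
for n in ['side','top']:
    p,d=vision.read_camera(n);cv2.imwrite(f'pics/{n}1.png',p)
p1=cv2.imread('pics/side1.png'); cv2.imwrite('pics/c3.png',cv2.resize(p1[170:350,220:420],None,fx=3,fy=3,interpolation=cv2.INTER_CUBIC))
rel(500,20,200,0.5); rel(504,105,200,0.235)
E
```

```text
t: 4.55
eef_pos: [491.0, -155.6, 199.1]
tcp_rot: [-1.566, 0.002, 0.85]
ft_force: [-0.2, -0.4, -4.8]
opening: 0.144
t 4.65 pos [ 490.5 -155.4  197.8] rot [-1.564  0.003  0.85 ] F [ 0.04  0.47 -5.3 ] op 0.144
REL [138.1  -1.8 108.6] [-0.4 20.1 -0.2]
t 4.65 pos [ 490.5 -155.4  197.8] rot [-1.564  0.003  0.85 ] F [ 0.04  0.47 -5.3 ] op 0.144
REL [204.6  -1.6 161.7] [-0.3 35.3 -0.3]
```

View pics/c3.png

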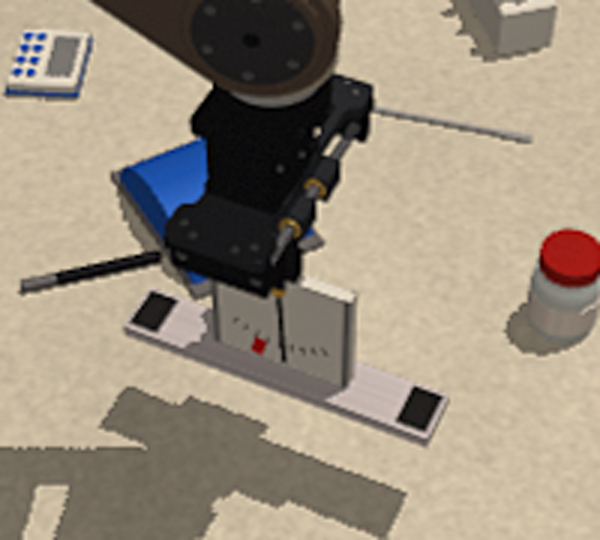

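```bash
R='python3 -m crank'; $R '[[20,-2,16,0,3.5,0],[41,-3,32,0,7,0],[62,-5,49,0,10.5,0],[82,-6,65,0,14,0],[102,-8,81,0,17.5,0]]'
python3 - <<'E'
from h import *
rel(503,108,200,0.235)
E
```

```text
t: 5.15
eef_pos: [496.3, -24.2, 204.4]
tcp_rot: [-1.563, 0.007, 0.542]
ft_force: [0.4, 0.2, -5.1]
opening: 0.146
t 5.15 pos [496.3 -24.2 204.4] rot [-1.563  0.007  0.542] F [ 0.41  0.19 -5.06] op 0.146
REL [ 74.    4.8 109.7] [-0.4 17.6 -0.5]
```

```bash
R='python3 -m crank'; $R '[[16,1,24,0,4,0],[32,2,48,0,8,-0.2],[48,3,72,0,12,-0.3],[64,4,96,0,16,-0.5],[74,5,110,-0.4,17.6,-0.5]]';$R '[[0,0,0,0,0,0],[0,0,0,0,0,0],[0,0,0,0,0,0]]'
python3 - <<'E'
from h import *
import cv2
rel(503,108,180,0.235)
for n in ['side','top']:
    p,d=vision.read_camera(n);cv2.imwrite(f'pics/{n}2.png',p)
p1=cv2.imread('pics/side2.png'); p2=cv2.imread('pics/top2.png')
a=cv2.resize(p1[150:300,200:380],None,fx=2.2,fy=2.2*1,interpolation=cv2.INTER_CUBIC);b=cv2.resize(p2[220:370,180:360],None,fx=2.2,fy=2.2,interpolation=cv2.INTER_CUBIC)
cv2.imwrite('pics/c4.png',np.hstack([a,b]))
E
```

```text
t: 5.65
eef_pos: [502.1, 110.0, 198.0]
tcp_rot: [-1.57, 0.003, 0.233]
ft_force: [-0.1, -0.2, -4.4]
opening: 0.147
t: 5.95
eef_pos: [501.8, 109.3, 197.2]
tcp_rot: [-1.57, 0.004, 0.233]
ft_force: [-0.6, -0.9, -4.5]
opening: 0.146
t 5.95 pos [501.8 109.3 197.2] rot [-1.57   0.004  0.233] F [-0.63 -0.87 -4.52] op 0.146
REL [ 0.9 17.2 -1.5] [-0.1 -0.1 -0.3]
```

View pics/c4.png

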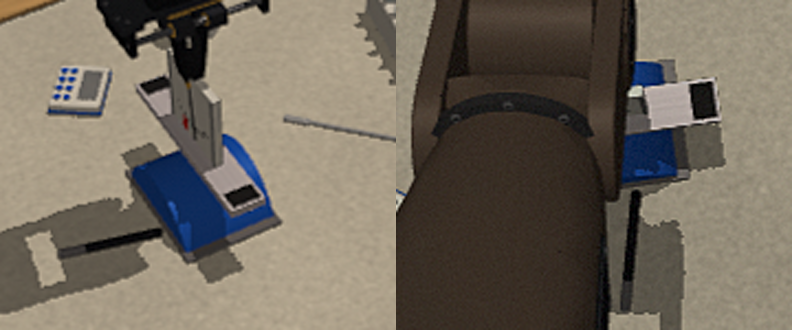

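Run:
```python
from h import *
import cv2
p1=cv2.imread('pics/side2.png'); p2=cv2.imread('pics/top2.png')
a=cv2.resize(p1[180:250,255:325],None,fx=5.6,fy=5.6,interpolation=cv2.INTER_CUBIC);b=cv2.resize(p2[240:310,285:355],None,fx=5.6,fy=5.6,interpolation=cv2.INTER_CUBIC)
cv2.imwrite('pics/c5.png',np.hstack([a,b]))
```

```text
(no output)
```

View pics/c5.png

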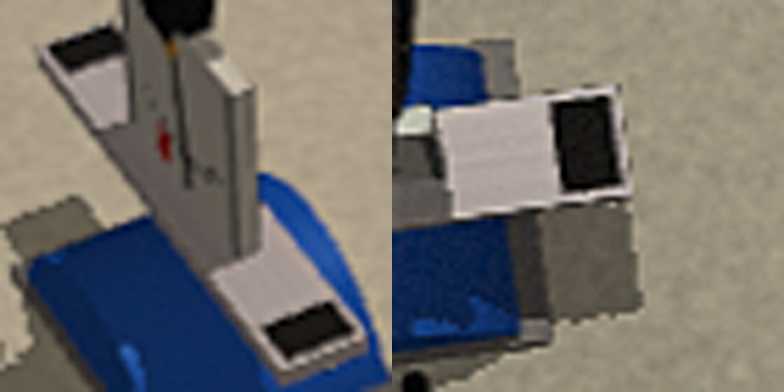

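Run:
```python
from h import *
t=lambda x,y,z:ray('top',(x+.5)/5.6-.5+285,(y+.5)/5.6-.5+240,z)
s=lambda x,y,z:ray('side',(x+.5)/5.6-.5+255,(y+.5)/5.6-.5+180,z)
z=104.8
e=(t(225,86,z)+t(240,190,z))/2; w=t(225,86,z)-t(240,190,z)
u=np.array([np.cos(1.803),np.sin(1.803),0])
print('top end mid',e,np.linalg.norm(w),np.arctan2(w[1],w[0]),'centre',e+125*u)
e2=(s(275,370,z)+s(366,340,z))/2; w=s(366,340,z)-s(275,370,z); print('side',e2,np.linalg.norm(w),np.arctan2(w[1],w[0]),e2+125*u, 'L corner',s(38,50,z), 'pred', np.array([501.8,109.3,0])-3.1*u)
```

```text
top end mid [532.16233666 -16.7296281  104.8       ] 41.20543248443694 0.23060611016307644 centre [503.39701031 104.91557732 104.8       ]
side [528.94866109 -15.2461779  104.8       ] 43.4384541421971 0.13733871835804382 [500.18333474 106.39902751 104.8       ] L corner [452.84579429 219.84194836 104.8       ] pred [502.51338009 106.28319891   0.        ]
```

```bash
R='python3 -m crank'; $R '[[0,10,-0.5,0,0,0],[0,20,-0.5,0,0,0],[0,28,-0.5,0,0,0],[0,30,-0.5,0,0,0],[0,30,-0.5,0,0,0]]'; $R '[[0,1,0,0,0,0],[0,1,0,0,0,0]]';$R '[[0,1,0,0,0,0],[0,1,0,0,0,0]]'
```

```text
t: 6.55
eef_pos: [502.0, 108.6, 167.1]
tcp_rot: [-1.57, 0.004, 0.233]
ft_force: [-0.1, -0.4, -4.7]
opening: 0.147
t: 6.75
eef_pos: [502.0, 108.7, 166.2]
tcp_rot: [-1.57, 0.004, 0.233]
ft_force: [0.3, -0.5, -4.2]
opening: 0.145
t: 6.95
eef_pos: [502.0, 108.7, 165.3]
tcp_rot: [-1.57, 0.004, 0.233]
ft_force: [-0.1, 0.3, -4.6]
opening: 0.149
```

```bash
R='python3 -m crank'; $R '[[0,1,0,0,0,0],[0,1,0,0,0,0]]';$R '[[0,1,0,0,0,0],[0,1,0,0,0,0]]'
```

```text
t: 7.15
eef_pos: [502.1, 108.7, 164.4]
tcp_rot: [-1.57, 0.004, 0.233]
ft_force: [-0.9, 0.5, -4.2]
opening: 0.142
t: 7.35
eef_pos: [502.3, 108.7, 164.3]
tcp_rot: [-1.57, 0.003, 0.233]
ft_force: [-3.2, 0.2, 8.0]
opening: 0.146
```

```bash
R='python3 -m crank'; $R '[[0,-0.6,0,0,0,0],[0,-0.6,0,0,0,0]]';$R '[[0,0,0,0,0,0],[0,0,0,0,0,0],[0,0,0,0,0,0],[0,0,0,0,0,0],[0,0,0,0,0,0]]' 0.5
python3 - <<'E'
from h import *
import cv2
rel(502,108,250,0.235)
p,d=vision.read_camera('side');cv2.imwrite('pics/side3.png',p)
cv2.imwrite('pics/c6.png',cv2.resize(p[160:280,220:340],None,fx=5,fy=5,interpolation=cv2.INTER_CUBIC))
E
```

```text
t: 7.55
eef_pos: [502.3, 108.8, 165.0]
tcp_rot: [-1.57, 0.002, 0.233]
ft_force: [-0.0, 0.2, -4.1]
opening: 0.148
t: 8.05
eef_pos: [502.4, 108.7, 165.0]
tcp_rot: [-1.57, 0.002, 0.233]
ft_force: [-0.0, 0.6, -0.9]
opening: 0.483
t 8.05 pos [502.4 108.7 165. ] rot [-1.57   0.002  0.233] F [-0.01  0.58 -0.86] op 0.483
REL [ -0.7 -85.   -0.6] [-0.  -0.1 -0.1]
```

View pics/c6.png

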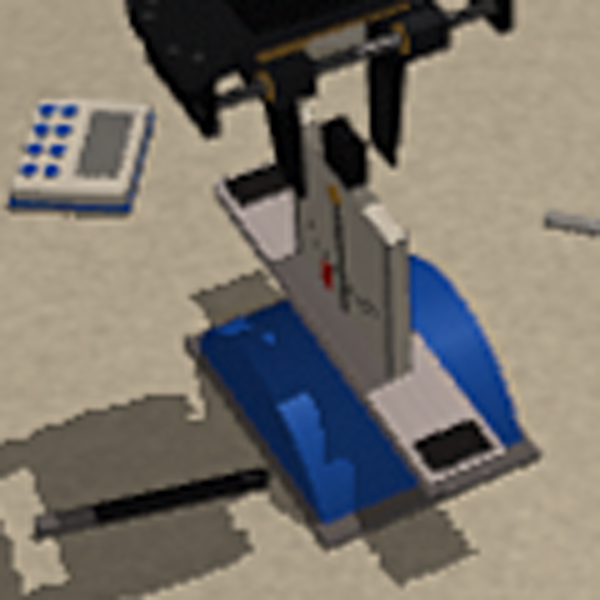

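```bash
R='python3 -m crank'; $R '[[0,0,0,0,0,0],[0,0,0,0,0,0],[0,0,0,0,0,0],[0,0,0,0,0,0],[0,0,0,0,0,0]]'; $R '[[0,-10,0,0,0,0],[0,-45,0,0,0,0],[0,-85,0,0,0,0],[0,-115,0,0,0,0],[0,-115,0,0,0,0]]';$R '[[0,0,0,0,0,0],[0,0,0,0,0,0],[0,0,0,0,0,0],[0,0,0,0,0,0],[0,0,0,0,0,0]]' 0
python3 - <<'E'
from h import *
import cv2
rel(478,212,200,0.235,25)
p,d=vision.read_camera('side');cv2.imwrite('pics/side4.png',p)
c=vision.calibration('wrist');w,d=vision.read_camera('wrist');cv2.imwrite('pics/w4.png',w)
cv2.imwrite('pics/c7.png',cv2.resize(p[165:285,220:340],None,fx=5,fy=5,interpolation=cv2.INTER_CUBIC))
E
```

```text
t: 8.6
eef_pos: [502.3, 108.7, 165.0]
tcp_rot: [-1.57, 0.002, 0.233]
ft_force: [-0.6, -0.2, -0.4]
opening: 0.499
t: 9.1
eef_pos: [503.8, 108.9, 284.6]
tcp_rot: [-1.571, -0.005, 0.233]
ft_force: [0.2, -0.2, 0.0]
opening: 0.502
t: 9.6
eef_pos: [503.7, 108.9, 284.0]
tcp_rot: [-1.571, -0.004, 0.233]
ft_force: [-0.4, -0.3, -0.2]
opening: 0.138
t 9.6 pos [503.7 108.9 284. ] rot [-1.571 -0.004  0.233] F [-0.43 -0.31 -0.24] op 0.138
REL [ -1.6  84.  106.3] [25.  -0.1  0.2]
```

View pics/c7.png

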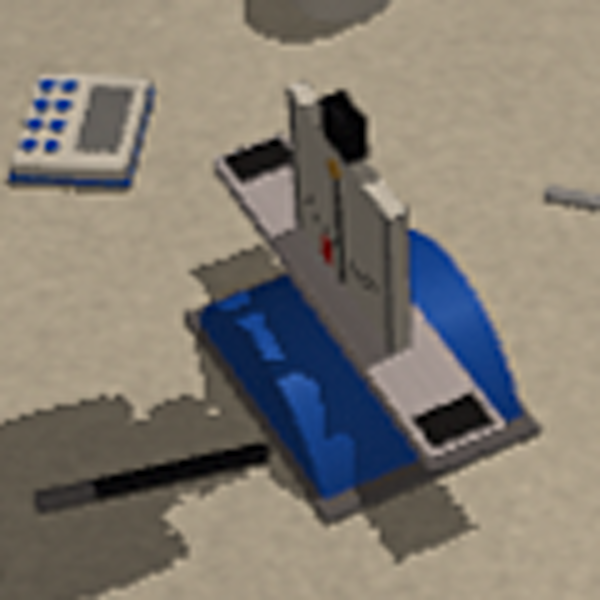

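View pics/w4.png

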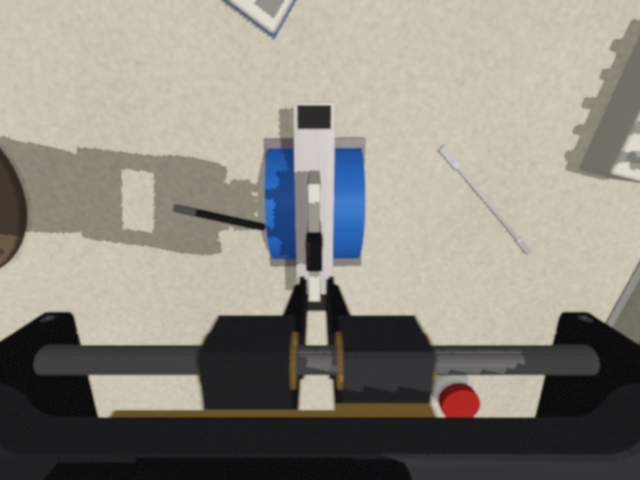

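Run:
```python
from h import *
c=vision.calibration('side');f=240/np.tan(np.radians(c['vertical_fov']/2));T=c['pose']
def face(x,y,O,yaw):
    u,v=(x+.5)/6-.5+250,(y+.5)/6-.5+270
    d=T[:3,:3]@np.array([(u-c['cx'])/f,(v-c['cy'])/f,1]);o=T[:3,3]
    n=np.array([np.cos(yaw),np.sin(yaw),0]);yy=np.array([-np.sin(yaw),np.cos(yaw),0])
    t=(-5-n@(o-O))/(n@d); P=o+t*d-O; return np.array([yy@P,P[2]])
O=np.array([492,-159.5,0])
for n,p in dict(piv=(375,150),tip=(377,275),mark=(341,247),tl=(250,82),tr=(521,178)).items(): print(n,face(*p,O,.852))
a=face(375,150,O,.852)
for q in [(377,275),(341,247)]:
    b=face(*q,O,.852)-a; print(np.hypot(*b),np.arctan2(b[0],-b[1]))
```

```text
piv [ 1.42227836 97.39128703]
tip [ 1.81986671 16.60959265]
mark [17.35123195 26.38658265]
tl [ 53.35651191 111.16162759]
tr [-57.99727786 112.79980348]
80.78267278290816 0.0049217232357865156
72.76949640143708 0.22068291400568193
```

```bash
python3 -c "
from h import *
rel(478,212,270,0.235,-25)"
```

```text
t 9.7 pos [503.8 108.9 284.3] rot [-1.571 -0.004  0.233] F [-0.51  0.4  -0.35] op 0.05
REL [ -1.4  14.2 106.3] [-25.   -0.2   0.2]
```

```bash
R='python3 -m crank'; $R '[[0,2,30,-5,0,0],[0,5,60,-12,0,0],[-1,8,90,-19,0,0],[-1,14,106,-25,0,0],[-1,14,106,-25,0,0]]' 0; $R '[[0,0,0,0,0,0],[0,0,0,0,0,0]]'; python3 -c "
from h import *
rel(478,212,120,0.235,-25); rel(478,212,80,0.235,-25)"
```

```text
t: 10.2
eef_pos: [477.2, 214.8, 268.5]
tcp_rot: [-2.011, -0.002, 0.238]
ft_force: [-0.5, -0.2, -0.2]
opening: 0.008
t: 10.4
eef_pos: [477.3, 214.5, 268.4]
tcp_rot: [-2.01, -0.001, 0.237]
ft_force: [0.8, 0.1, 0.1]
opening: 0.003
t 10.4 pos [477.3 214.5 268.4] rot [-2.01e+00 -1.00e-03  2.37e-01] F [0.8  0.07 0.14] op 0.003
REL [-1.000e-01  1.354e+02  6.080e+01] [0.2 0.1 0.1]
t 10.4 pos [477.3 214.5 268.4] rot [-2.01e+00 -1.00e-03  2.37e-01] F [0.8  0.07 0.14] op 0.003
REL [-1.000e-01  1.716e+02  7.780e+01] [0.2 0.1 0.1]
```

```bash
R='python3 -m crank'; $R '[[0,36,16,0,0,0],[0,72,32,0,0,0],[0,108,48,0,0,0],[0,135,61,0,0,0],[0,135,61,0,0,0]]'; $R '[[0,0,0,0,0,0],[0,0,0,0,0,0]]'
python3 - <<'E'
from h import *
import cv2
rel(478,212,85,0.235,-25)
p,d=vision.read_camera('side');cv2.imwrite('pics/side5.png',p)
cv2.imwrite('pics/c8.png',cv2.resize(p[145:265,220:340],None,fx=5,fy=5,interpolation=cv2.INTER_CUBIC))
w,d=vision.read_camera('wrist');cv2.imwrite('pics/w5.png',w)
E
```

```text
t: 10.9
eef_pos: [477.3, 210.5, 117.8]
tcp_rot: [-2.011, 0.004, 0.235]
ft_force: [-0.6, -0.6, 1.3]
opening: 0.006
t: 11.1
eef_pos: [478.0, 210.2, 119.4]
tcp_rot: [-2.01, 0.002, 0.234]
ft_force: [-0.3, -0.9, 0.7]
opening: 0.001
t 11.1 pos [478.  210.2 119.4] rot [-2.01e+00  2.00e-03  2.34e-01] F [-0.29 -0.94  0.69] op 0.001
REL [ 0.4 30.4 16.2] [ 0.2 -0.  -0.1]
```

View pics/c8.png

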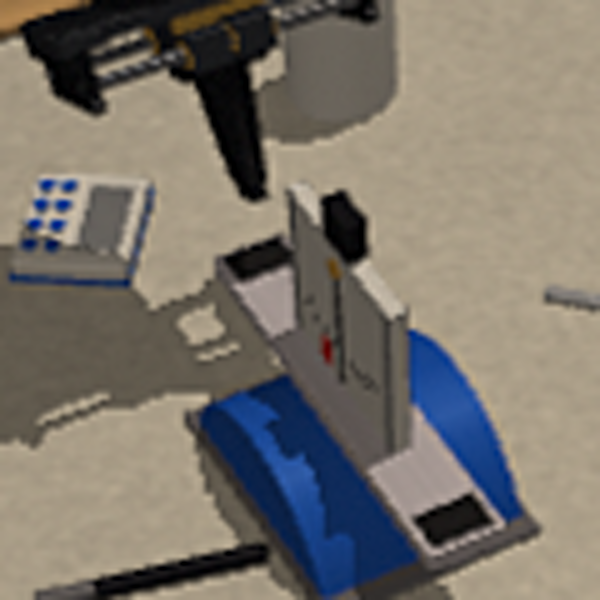

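View pics/w5.png

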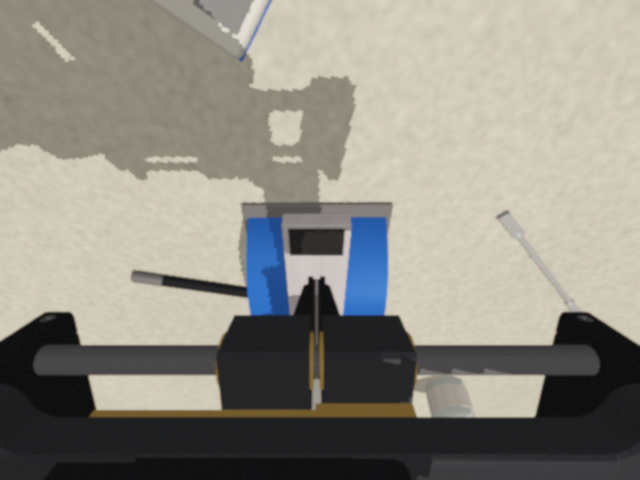

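```bash
R='python3 -m crank'; $R '[[0,15,8,0,0,0],[0,30,16,0,0,0],[0,33,17.5,0,0,0],[0,33,17.5,0,0,0]]'
python3 - <<'E'
from h import *
rel(478,212,66,0.235,-25)
E
```

```text
t: 11.6
eef_pos: [477.6, 212.4, 82.6]
tcp_rot: [-2.01, 0.001, 0.234]
ft_force: [1.1, -0.2, 0.4]
opening: 0.002
t 11.6 pos [477.6 212.4  82.6] rot [-2.01e+00  1.00e-03  2.34e-01] F [ 1.12 -0.22  0.37] op 0.002
REL [ 0.3 15.2  6.6] [ 0.2 -0.  -0.1]
```

```bash
R='python3 -m crank'; $R '[[0,3,1.3,0,0,0],[0,6,2.6,0,0,0],[0,9,4,0,0,0],[0,12,5.3,0,0,0],[0,15.2,6.6,0,0,0]]';$R '[[0,0,0,0,0,0],[0,0,0,0,0,0]]'
python3 - <<'E'
from h import *
import cv2
rel(478,212,54,0.235,-25)
p,d=vision.read_camera('side');cv2.imwrite('pics/side6.png',p)
cv2.imwrite('pics/c9.png',cv2.resize(p[165:265,230:330],None,fx=6,fy=6,interpolation=cv2.INTER_CUBIC))
E
```

```text
t: 12.1
eef_pos: [477.7, 211.9, 65.8]
tcp_rot: [-2.01, 0.001, 0.235]
ft_force: [-0.3, -0.0, -0.3]
opening: 0.006
t: 12.3
eef_pos: [477.7, 211.8, 65.7]
tcp_rot: [-2.01, 0.001, 0.234]
ft_force: [0.3, 0.3, 0.6]
opening: 0.007
t 12.3 pos [477.7 211.8  65.7] rot [-2.01e+00  1.00e-03  2.34e-01] F [0.26 0.33 0.57] op 0.007
REL [ 0.4 10.5  5. ] [ 0.2 -0.  -0.1]
```

View pics/c9.png

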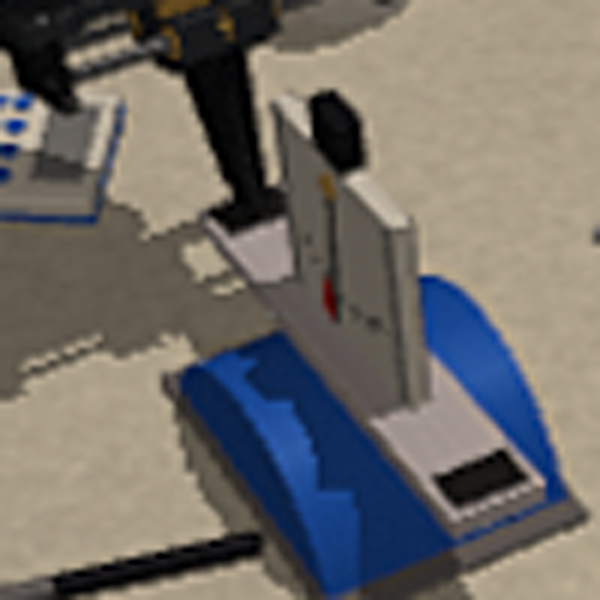

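```bash
R='python3 -m crank'; $R '[[0,2.1,1,0,0,0],[0,4.2,2,0,0,0],[0,6.3,3,0,0,0],[0,8.4,4,0,0,0],[0,10.5,5,0,0,0]]';$R '[[0,1.5,0.7,0,0,0],[0,3,1.4,0,0,0],[0,3,1.4,0,0,0]]'; $R '[[0,0,0,0,0,0],[0,0,0,0,0,0],[0,0,0,0,0,0],[0,0,0,0,0,0],[0,0,0,0,0,0]]'; $R '[[0,0,0,0,0,0],[0,0,0,0,0,0],[0,0,0,0,0,0],[0,0,0,0,0,0],[0,0,0,0,0,0]]'; $R '[[0,0,0,0,0,0],[0,0,0,0,0,0],[0,0,0,0,0,0],[0,0,0,0,0,0],[0,0,0,0,0,0]]'
python3 - <<'E'
from h import *
import cv2
rel(478,212,50,0.235,-25)
p,d=vision.read_camera('side');cv2.imwrite('pics/side7.png',p)
cv2.imwrite('pics/c10.png',cv2.resize(p[165:265,230:330],None,fx=6,fy=6,interpolation=cv2.INTER_CUBIC))
cv2.imwrite('pics/c11.png',cv2.resize(p[185:235,265:315],None,fx=12,fy=12,interpolation=cv2.INTER_CUBIC))
E
```

```text
t: 12.85
eef_pos: [477.7, 211.9, 54.0]
tcp_rot: [-2.01, 0.001, 0.234]
ft_force: [0.1, -0.8, -0.1]
opening: 0.003
t: 13.15
eef_pos: [477.6, 211.9, 50.4]
tcp_rot: [-2.01, 0.001, 0.234]
ft_force: [-0.3, -1.2, -0.3]
opening: 0.005
t: 13.65
eef_pos: [477.7, 211.9, 50.5]
tcp_rot: [-2.01, 0.001, 0.235]
ft_force: [-0.2, -0.6, 0.7]
opening: 0.006
t: 14.15
eef_pos: [477.7, 211.9, 50.5]
tcp_rot: [-2.01, 0.001, 0.235]
ft_force: [0.2, -0.9, 0.8]
opening: 0.006
t: 14.65
eef_pos: [477.6, 211.9, 50.5]
tcp_rot: [-2.01, 0.001, 0.235]
ft_force: [-0.3, -0.5, 1.0]
opening: 0.005
t 14.65 pos [477.6 211.9  50.5] rot [-2.01e+00  1.00e-03  2.35e-01] F [-0.34 -0.47  0.97] op 0.005
REL [0.4 0.4 0.2] [ 0.2  0.  -0.1]
```

View pics/c10.png

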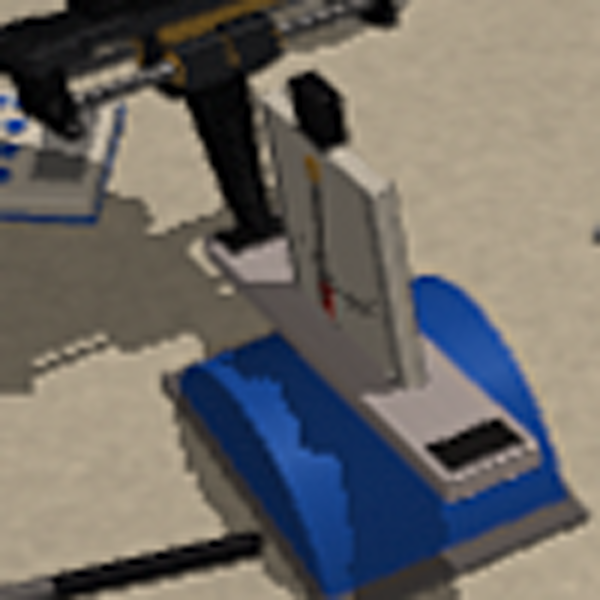

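View pics/c11.png

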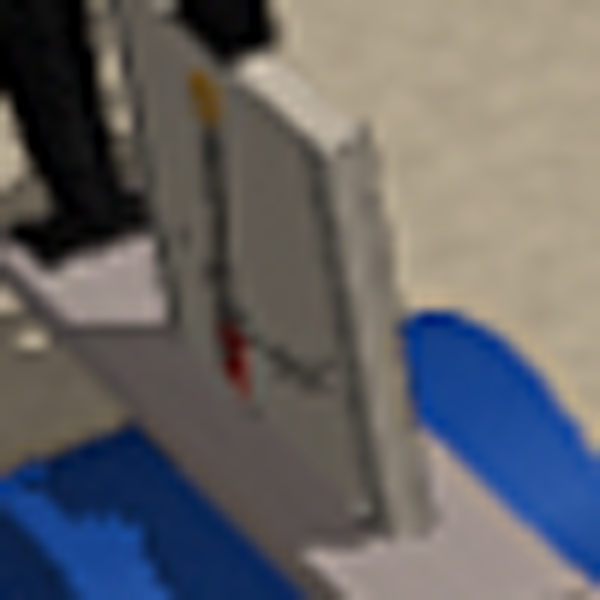

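Run:
```python
from h import *
import cv2
yaw=.235; n=np.array([np.cos(yaw),np.sin(yaw)]); u=np.array([-np.sin(yaw),np.cos(yaw)]); O=np.array([503.5,105])
for name in ['side','top']:
    p,d=vision.read_camera(name); cv2.imwrite(f'pics/{name}8.png',p); np.save(f'pics/{name}8.npy',d)
    c=vision.calibration(name); f=240/np.tan(np.radians(c['vertical_fov']/2))
    vv,uu=np.mgrid[0:480,0:640]; P=np.stack([(uu-c['cx'])/f*d,(vv-c['cy'])/f*d,d],-1)@c['pose'][:3,:3].T+c['pose'][:3,3]
    xy=P[...,:2]-O; gx=xy@n; gy=xy@u; z=P[...,2]
    for lo,hi in [(-120,-62),(58,98)]:
        m=(d>0)&(abs(gx)<18)&(gy>lo)&(gy<hi)&(z>20)&(z<130)
        if m.sum()<20: print(name,lo,m.sum()); continue
        y,zz=gy[m],z[m]
        k=np.ones(len(y),bool)
        for _ in range(5):
            a=np.polyfit(y[k],zz[k],1); r=zz-np.polyval(a,y); k=abs(r)<2.5
        print(name,lo,hi,m.sum(),k.sum(),'slope',a[0],'theta',-np.arctan(a[0]),'z at mid',np.polyval(a,(lo+hi)/2),r[k].std())
# predicted z at gy=-90 of top face
def topz(th,y):
    C=np.array([80*np.sin(th),-20+80*np.cos(th)]);t=np.array([np.cos(th),-np.sin(th)]);nn=np.array([np.sin(th),np.cos(th)])
    q=C+12*nn; return q[1]-(y-q[0])*np.tan(th)
for th in [.16,.18,.2,.22,.24,.26]: print(th,round(topz(th,-91),1),round(topz(th,78),1))
```

```text
side -120 -62 253 171 slope -0.27762211262992764 theta 0.27080233018867883 z at mid 96.99948369202338 1.20406596937214
side 58 98 79 7 slope -1.32076310389485 theta 0.9227424968697713 z at mid 69.01477727493943 0.9701909119377338
top -120 -62 437 306 slope -0.2654787809269525 theta 0.25949304216797386 z at mid 96.7968296127722 1.3351923246423265
top 58 98 199 96 slope -0.4343078816041169 theta 0.4097280174587318 z at mid 57.91452847398163 1.2437054974243087
0.16 87.9 60.6
0.18 90.1 59.3
0.2 92.3 58.1
0.22 94.6 56.8
0.24 97.0 55.6
0.26 99.4 54.4
```

```bash
python3 - <<'E'
from h import *
import cv2
c=vision.calibration('side');f=240/np.tan(np.radians(c['vertical_fov']/2));T=c['pose']
def face(u,v,O,yaw,th=0):
    d=T[:3,:3]@np.array([(u-c['cx'])/f,(v-c['cy'])/f,1]);o=T[:3,3]
    n=np.array([np.cos(yaw),np.sin(yaw),0]);yy=np.array([-np.sin(yaw),np.cos(yaw),0])
    t=(-5-n@(o-O))/(n@d); P=o+t*d-O; return np.array([yy@P,P[2]])
for fn,O,yaw in [('side0',(492,-159.5,0),.852),('side1',(492,-158.5,93.5),.852),('side8',(503.5,105,60),.235)]:
    im=cv2.imread(f'pics/{fn}.png').astype(float); b,g,r=im[...,0],im[...,1],im[...,2]
    w=np.clip(r-np.maximum(g,b)-15,0,None); 
    pu,pv=proj('side',np.array(O)+[0,0,60]); vv,uu=np.mgrid[0:480,0:640]
    w[(abs(uu-pu)>25)|(abs(vv-pv)>25)]=0; w0=w.copy()
    # exclude yellow pivot: need g~b
    w[(g-b)>25]=0
    y=np.clip(np.minimum(r,g)-b-25,0,None); y[(abs(uu-pu)>22)|(abs(vv-pv)>25)]=0
    ru,rv=(w*uu).sum()/w.sum(),(w*vv).sum()/w.sum(); yu,yv=(y*uu).sum()/y.sum(),(y*vv).sum()/y.sum()
    print(fn,'red',ru,rv,w.sum()/255,'piv',yu,yv,(y>0).sum())
    O=np.array(O,float); a=face(yu,yv,O,yaw);m=face(ru,rv,O,yaw);print(a,m,np.hypot(*(m-a)),'ang',np.arctan2(*( (m-a)*[1,-1])), 'ang from ideal pivot',np.arctan2(m[0],98-m[1]))
    print(np.argwhere(w>0).tolist() if fn!='side8' else '')
E
python3 - <<'E'
import cv2
a=cv2.imread('pics/side0.png')[288:328,285:340]
cv2.imwrite('pics/c12.png',cv2.resize(a,None,fx=14,fy=14,interpolation=cv2.INTER_NEAREST))
E
```

```text
side0 red 306.2839285714286 310.33125 4.392156862745098 piv 312.0344827586207 294.61083743842363 13
[ 1.54672004 97.22270235] [17.66213383 27.88424362] 71.18657471424376 ang 0.2283624256367485 ang from ideal pivot 0.24676575941074788
[[295, 310], [296, 311], [296, 314], [308, 305], [308, 306], [309, 305], [309, 306], [309, 307], [309, 308], [310, 304], [310, 305], [310, 306], [310, 307], [310, 308], [310, 309], [311, 304], [311, 305], [311, 306], [311, 307], [311, 308], [312, 304], [312, 305], [312, 306], [312, 307], [312, 308], [313, 306], [313, 307], [313, 308]]
side1 red 306.23387096774195 284.8795698924731 7.294117647058823 piv 315.27682737169516 272.7791601866252 248
[-7.68270339 83.65100755] [15.09669035 30.4949898 ] 57.83133234996557 ang 0.40486386570245037 ang from ideal pivot 0.22001776239930118
[[254, 335], [255, 324], [256, 325], [256, 330], [256, 331], [256, 336], [259, 335], [265, 334], [266, 313], [267, 310], [269, 313], [282, 304], [282, 305], [282, 306], [283, 304], [283, 305], [283, 306], [283, 307], [283, 308], [284, 304], [284, 305], [284, 306], [284, 307], [284, 308], [285, 303], [285, 304], [285, 305], [285, 306], [285, 307], [285, 308], [286, 303], [286, 304], [286, 305], [286, 306], [286, 307], [286, 308], [287, 304], [287, 305], [287, 306], [287, 307], [288, 306], [288, 307], [296, 289], [296, 338], [297, 338], [299, 303], [300, 303], [300, 335], [300, 336], [300, 337], [301, 289], [301, 291], [301, 298], [301, 308], [301, 333], [301, 335], [301, 336], [301, 337], [301, 338], [302, 290], [302, 292], [302, 304], [302, 308], [302, 331], [302, 332], [302, 333], [302, 334], [302, 335], [302, 336], [302, 337], [302, 338]]
side8 red 285.2950819672131 214.8655737704918 1.196078431372549 piv 286.9834710743802 196.64462809917356 18
[ -0.2454391  102.48747529] [17.84884828 24.58765064] 79.97365764181575 ang 0.22822929677143083 ang from ideal pivot 0.2385037372743262
```

View pics/c12.png

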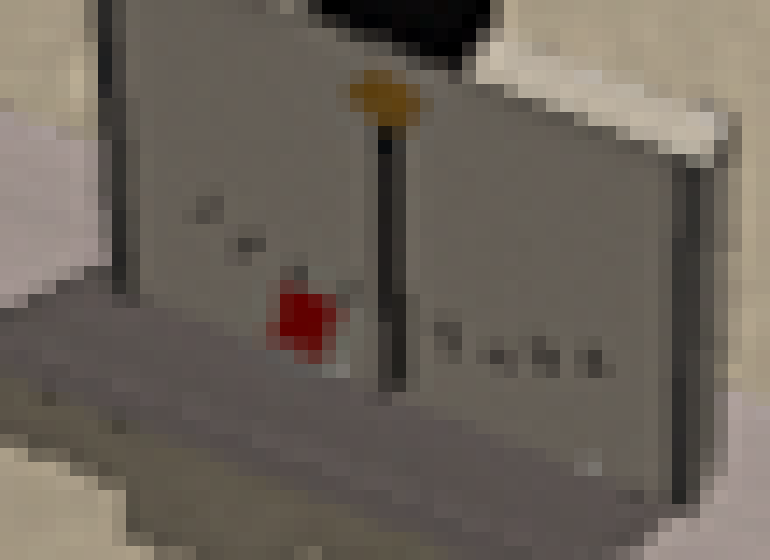

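```bash
python3 - <<'E'
from h import *
import cv2
yaw=.235; n=np.array([np.cos(yaw),np.sin(yaw)]); u=np.array([-np.sin(yaw),np.cos(yaw)]); O=np.array([503.5,105])
for name in ['side','top']:
    c=vision.calibration(name); f=240/np.tan(np.radians(c['vertical_fov']/2))
    vv,uu=np.mgrid[0:480,0:640]
    for tag in '08':
        d=np.load(f'pics/{name}{tag}.npy')
        P=np.stack([(uu-c['cx'])/f*d,(vv-c['cy'])/f*d,d],-1)@c['pose'][:3,:3].T+c['pose'][:3,3]
        xy=P[...,:2]-O; gx=xy@n; gy=xy@u; z=P[...,2]
        m=(d>0)&(abs(gx)<150)&(gy>-230)&(gy<-130)&(abs(z)<9)
        print(name,tag,'table',m.sum(),np.polyfit(gy[m],z[m],1),z[m].mean(),z[m].std())
        if tag=='0':
            # gauge bar top on bench z=12
            g=P[...,:2]-np.array([492,-159]); a=.852; hx=g@[np.cos(a),np.sin(a)]; hy=g@[-np.sin(a),np.cos(a)]
            for lo,hi in[(-120,-62),(62,120)]:
                m=(d>0)&(abs(hx)<17)&(hy>lo)&(hy<hi)&(abs(z-12)<6); print('  bar',m.sum(),np.polyfit(hy[m],z[m],1)[0],z[m].mean())
            m=(d>0)&(abs(gx)<50)&(abs(gy)<4)&(abs(z-60)<12); print('  ridge',m.sum(),z[m].mean())
            m=(d>0)&(abs(gx)<58)&(abs(gy)<10)&(abs(z-60)<12); print('  ridge',m.sum(),np.polyfit(gy[m],z[m],2))
E
python3 - <<'E'
import cv2
a=cv2.imread('pics/side8.png')[185:235,268:318]
cv2.imwrite('pics/c13.png',cv2.resize(a,None,fx=12,fy=12,interpolation=cv2.INTER_NEAREST))
E
```

```text
side 0 table 2269 [-0.00179972  0.10382769] 0.424457600090568 2.2724600629261067
  bar 303 -0.013542007533109263 12.303270865537623
  bar 263 -0.0011705122978800796 12.633114803654493
  ridge 80 60.40890428301808
  ridge 233 [-7.12317499e-03 -1.59971109e-02  6.04538784e+01]
side 8 table 3675 [0.00307947 0.76873609] 0.21054873640794203 2.0094772573320654
top 0 table 4667 [-0.00276331 -0.40682509] 0.08585906721134713 2.783944405290136
  bar 323 -0.007656431159968908 11.858935831082842
  bar 376 0.010631431687640691 12.353596822547932
  ridge 158 59.78030156211794
  ridge 455 [-7.60252122e-03 -6.42849390e-03  5.98679401e+01]
top 8 table 5336 [0.00167488 0.31351658] 0.012205958708541569 2.5984094960927324
```

View pics/c13.png

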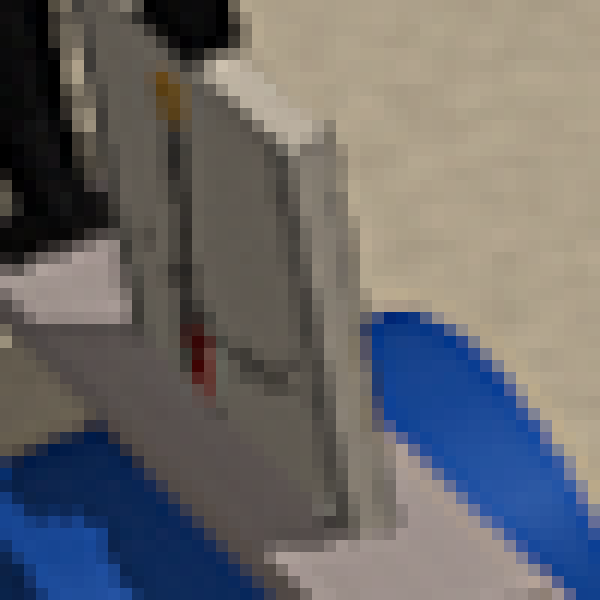

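```bash
R='python3 -m crank'; $R '[[0,-0.5,-0.2,0,0,0],[0,-0.9,-0.4,0,0,0],[0,-0.9,-0.4,0,0,0]]'; for i in 1; do :; done; $R '[[0,0,0,0,0,0],[0,0,0,0,0,0],[0,0,0,0,0,0],[0,0,0,0,0,0],[0,0,0,0,0,0]]'; $R '[[0,0,0,0,0,0],[0,0,0,0,0,0],[0,0,0,0,0,0],[0,0,0,0,0,0],[0,0,0,0,0,0]]'; $R '[[0,0,0,0,0,0],[0,0,0,0,0,0],[0,0,0,0,0,0],[0,0,0,0,0,0],[0,0,0,0,0,0]]';$R '[[0,0,0,0,0,0],[0,0,0,0,0,0],[0,0,0,0,0,0],[0,0,0,0,0,0],[0,0,0,0,0,0]]';$R '[[0,0,0,0,0,0],[0,0,0,0,0,0],[0,0,0,0,0,0],[0,0,0,0,0,0],[0,0,0,0,0,0]]'
python3 - <<'E'
from h import *
import cv2
yaw=.235; n=np.array([np.cos(yaw),np.sin(yaw)]); u=np.array([-np.sin(yaw),np.cos(yaw)]); O=np.array([503.5,105])
F=[];ims=[]
for name in ['side','side','side','top','top','top']:
    p,d=vision.read_camera(name); cv2.imwrite(f'pics/{name}9.png',p); F.append(env.state()['ft_force'])
    if name=='side': ims.append(p.astype(float))
    c=vision.calibration(name); f=240/np.tan(np.radians(c['vertical_fov']/2))
    vv,uu=np.mgrid[0:480,0:640]; P=np.stack([(uu-c['cx'])/f*d,(vv-c['cy'])/f*d,d],-1)@c['pose'][:3,:3].T+c['pose'][:3,3]
    xy=P[...,:2]-O; gx=xy@n; gy=xy@u; z=P[...,2]
    m=(d>0)&(abs(gx)<15)&(gy>-112)&(gy<-66)&(z>70)&(z<115)
    y,zz=gy[m],z[m]
    k=np.ones(len(y),bool)
    for _ in range(5): a=np.polyfit(y[k],zz[k],1); r=zz-np.polyval(a,y); k=abs(r)<4
    print(name,k.sum(),'theta slope',-np.arctan(a[0]),'z(-91)',np.polyval(a,-91))
print(np.mean(F,0),env.state()['eef_pos'])
p=np.mean(ims,0).astype(np.uint8)
print('dial change between frames', np.abs(ims[0]-ims[2])[185:235,268:300].max())
cv2.imwrite('pics/c14.png',cv2.resize(p[185:235,268:318],None,fx=12,fy=12,interpolation=cv2.INTER_NEAREST))
E
```

```text
t: 15.1
eef_pos: [477.7, 211.9, 51.5]
tcp_rot: [-2.01, 0.001, 0.234]
ft_force: [0.7, -0.3, 0.4]
opening: 0.006
t: 15.6
eef_pos: [477.7, 211.9, 51.5]
tcp_rot: [-2.01, 0.001, 0.234]
ft_force: [-0.2, -0.3, 0.0]
opening: 0.005
t: 16.1
eef_pos: [477.7, 212.0, 51.5]
tcp_rot: [-2.01, 0.001, 0.235]
ft_force: [0.4, -0.8, 0.6]
opening: 0.004
t: 16.6
eef_pos: [477.7, 211.9, 51.5]
tcp_rot: [-2.01, 0.001, 0.234]
ft_force: [-0.4, -0.4, -0.8]
opening: 0.003
t: 17.1
eef_pos: [477.7, 212.0, 51.5]
tcp_rot: [-2.01, 0.001, 0.234]
ft_force: [-0.5, 0.4, 1.3]
opening: 0.006
t: 17.6
eef_pos: [477.7, 211.9, 51.5]
tcp_rot: [-2.01, 0.001, 0.234]
ft_force: [-0.6, 0.4, 0.3]
opening: 0.006
side 122 theta slope 0.2424537293395614 z(-91) 96.38047218081539
side 124 theta slope 0.2370476360438777 z(-91) 96.33035971519705
side 128 theta slope 0.24862861095425362 z(-91) 96.17968522590175
top 257 theta slope 0.2218253444285587 z(-91) 95.93419820305358
top 267 theta slope 0.24149816043431951 z(-91) 95.599101722518
top 253 theta slope 0.23163305091358355 z(-91) 95.6257079522468
[-0.24585859 -0.11306061  0.28725877] [477.66146204 211.93098763  51.51554713]
dial change between frames 7.0
```

View pics/c14.png

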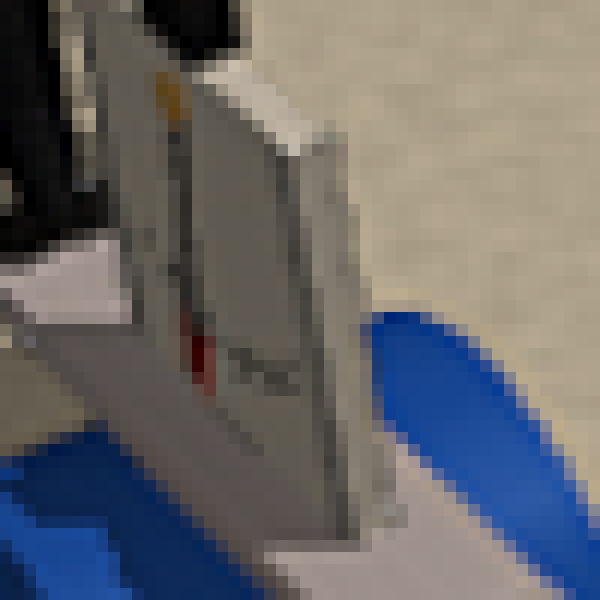

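```bash
python3 -c "
from cell import job
print(job.job_done())"
```

```text
the job is handed in; nothing more can be done
None
```

I stood the gauge crosswise on the blue rest and let go, and it balanced there by itself. It looked level and still in the side camera for more than 0.5 s, untouched. I then pressed its +y pad down with the shut fingers, waited about 2.5 s for the pointer to settle, and handed the job in at about 18 s with the fingers still on the pad.

Last checks:
- **Tilt against the mark:** depth images gave a gauge tilt of about 0.235 rad, with single readings from 0.22 to 0.25. The first side picture put the mark at about 0.225 rad, give or take 0.015. That is roughly 1 mm at the pointer tip, against the 5 mm allowed.
- **Side picture:** the black pointer lies over the red mark and did not move visibly between frames. The view is very oblique there, so it can only confirm this roughly.
- **Mark radius:** I measured the red mark at about 72 mm from the pivot, not the 80 mm given. I used only its angle.
- **Pressing force:** the wrist reading averaged about 0.3 N and varies by about 1 N, so it cannot confirm the push by itself. The gauge staying tilted, when it would otherwise roll back to level, shows it is still being held.
- **Bystanders:** the arm's path kept clear of them and none looked moved in the pictures, but I did not measure their positions again at the end.

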